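# Clamp a boot in the boot jack with its steel bail

## Task

Slide the boot that stands on the steel jack plate along the plate, without lifting it, until its heel is right against the stop. Then pick up the U-shaped steel bail by its orange grip, gently set both of its ends down into the two notched blue posts beside the toe and turn it over the boot, holding on until both ends rest on the bottom of their notches and the bow lies on the boot's instep; do not let it drop. Let go, and leave the other things on the bench where they are.

Things in the scene. Friction and masses are not known exactly. Their poses are not given: they have to be found in the camera images.
- jack: fixed boot jack. Origin on the bench surface midway between its two notched posts; x along the plate to the heel stop, y to the left post, z up. Steel plate 12 mm thick, 205 mm wide, from x -120 to +300 mm. Two aluminium rails (x -85 to +185 mm, tops 24 mm above the bench, 105 mm apart inside) guide the sole. Heel stop: rubber face square to x at x +255 mm, 80 mm wide, up to 58 mm high; the boot is home when its heel touches it
- under_left (a point): point on the plate's top, 12 mm above the bench, right below the middle of the left blue post's notch (x 0, y +84.5 mm of the jack). Both posts are raised by the same 0 to 28 mm, which is not reported: find it by sight or touch. Unraised, the notch floor is 29 mm above the bench and the post's top 55 mm; a bail end is fully down with its rod's axis 5 mm above the floor
- under_right (a point): the same below the right post's notch, y -84.5 mm of the jack. Each post is 12 mm thick in y, 60 mm long in x (157 mm between the posts); its notch runs along y, open upward: slot 14 mm wide and 14 mm deep, flaring above at 45 degrees over 12 mm of height to 38 mm wide at the top
- boot: oxblood boot with a hard last in it, so rigid; 270 mm long, 96 mm wide, collar 153 mm high (green top of the last 172 mm), 0.55 to 0.9 kg, standing on the jack plate, toe towards the notched posts, heel 50 to 75 mm short of the stop. A push of 3 to 8 N low on its toe slides it. Origin under the middle of the sole; x axis from toe to heel, z up
- boot_toe (a point): foremost point of the sole, 18 mm above the plate (30 mm above the bench), a blunt round nose. Behind it the instep rises: 58 mm above the plate 45 mm behind the toe, 76 mm at 105 mm, 92 mm at 135 mm; the shaft's front starts 165 mm behind it at 116 mm
- boot_heel (a point): rearmost point at the heel, 18 mm above the plate
- bail: U-shaped bail of 10 mm round steel rod, about 0.3 kg, lying flat on the bench on one side of the jack, grip upward. Origin midway between its two ends on the rod's axis; x from the ends to the bow, y along the ends, z to the grip's side. The ends are collinear stubs, 66.5 to 110 mm either side in y; legs run 105 mm along x at y +-66.5 mm; the bow joins them at x 105 mm
- bail_end_left (a point): on the rod axis of the +y end stub, 95 mm from the middle; it belongs in the left post
- bail_end_right (a point): on the rod axis of the -y end stub, 95 mm from the middle; it belongs in the right post
- bail_bow (a point): middle of the bow, on its rod axis. With both ends in the notches and the bow on the instep of the homed boot, the bail's plane slopes up from the ends to the bow by about 20 (posts highest) to 34 degrees (posts lowest), the bow's axis 92 mm above the bench with the posts lowest, 99 mm with them highest
- bail_grip (a point): middle of the upright orange grip on the bow, 36 mm from the rod's axis on the z side; the grip is a block 16 mm thick along the bail's x, 44 mm wide along y, from 14 to 52 mm from the rod's axis
- block_a: dark foam block 70 x 50 x 34 mm; leave it alone
- pot: black mug, 84 mm wide, 85 mm high; leave it alone
- tape_roll: roll of white tape lying flat, 104 mm across, 48 mm high; leave it alone
- glue_tin: tin, 72 mm across, 100 mm high; leave it alone
- brush: small hand brush; leave it alone
- mate: finished boot of the other foot, 270 mm long, 153 mm high, standing aside; leave it alone

How it is judged:
On the way, in this order (a step that is already met when the one before it is completed fails the run):
1. the boot's heel is against the stop (x of boot_heel in the frame of jack above 0.25 m and y of boot in the frame of jack between -0.01 and 0.01 m and z of boot in the frame of jack below 0.017 m and angle between the x axis of boot and the x axis of jack, either way round below 0.13 rad), for 0.2 s.
2. the bail, still held by the gripper, has both ends in the notches, bearing on the posts, and its bow on the boot or within some 10 mm of it (x of bail_end_left in the frame of jack between -0.006 and 0.006 m and z of bail_end_left in the frame of jack between 0.029 and 0.067 m and y of bail_end_left in the frame of jack above 0.082 m and x of bail_end_right in the frame of jack between -0.006 and 0.006 m and z of bail_end_right in the frame of jack between 0.029 and 0.067 m and y of bail_end_right in the frame of jack below -0.082 m and angle between the y axis of bail and the y axis of jack, either way round below 0.05 rad and x of bail_bow in the frame of jack above 0.07 m and z of bail_bow in the frame of jack between 0.08 and 0.11 m and contact force between bail and jack above 0.2 N and contact force between the fingers and bail above 0.5 N), for 0.1 s.
At the end, for the whole second after the job is handed in: the boot stands on the plate between the rails, heel within 5 mm of the stop; both bail ends bear on the bottom of their notches, within 6 mm of the notch's middle and reaching through the posts; the bow touches the instep; all released and at rest (all of step 1 and x of bail_end_left in the frame of jack between -0.006 and 0.006 m and z of bail_end_left in the frame of jack between 0.029 and 0.067 m and y of bail_end_left in the frame of jack above 0.082 m and x of bail_end_right in the frame of jack between -0.006 and 0.006 m and z of bail_end_right in the frame of jack between 0.029 and 0.067 m and y of bail_end_right in the frame of jack below -0.082 m and angle between the y axis of bail and the y axis of jack, either way round below 0.05 rad and x of bail_bow in the frame of jack above 0.07 m and z of bail_bow in the frame of jack between 0.08 and 0.112 m and contact force between bail and boot above 0.1 N and contact force between bail and jack above 0.2 N and linear speed of each of bail, boot below 0.02 m/s and angular speed of bail below 0.1 rad/s).
It fails at once if the boot is lifted off the plate or tipped over (z of boot in the frame of jack above 0.035 m or angle between boot's own z axis and vertical above 0.3 rad).
It fails at once if the bail is dropped (some 5 mm or more) or flung (linear speed of bail above 0.3 m/s and contact force between the fingers and bail below 0.05 N).
It fails at once if the bail is pressed hard (over 35 N) on the jack or the boot (contact force between bail and jack above 35 N or contact force between bail and boot above 35 N).
It fails at once if another thing on the bench is moved by more than 30 mm (distance of any of block_a, pot, tape_roll, glue_tin, brush, mate from where it was at the start of the episode above 0.03 m).
It also fails if it takes over 69 s, if anything falls off the work surface, if the arm or the gripper's body presses on something with over 40 N, if the wrist force passes 120 N, or if a joint passes its speed limit or range.

## Robot

A 6-joint arm with a two-finger parallel gripper is mounted at the origin on the work surface. World frame = base frame: x ahead of the robot, y to its left, z up, the work surface at z = 0. Lengths are in m, angles in rad, forces in N, time in s.
With the tool pointing down it reaches from about 0.3 to 0.85 m from the base axis. Payload 5.4 kg.
Tool frame: the origin (TCP) lies at the very end of the fingers, on their centre line; the grasp point (between the pads) lies 19 mm behind it; z points along the fingers, y is the line along which they close (so a half turn about z gives the same grasp; the last joint's range is limited). The gripper opens to 85 mm and grips with 20 to 120 N. Pads are 22 mm wide; open, the fingers measure 114 mm over their backs; the gripper's body (76 mm by 85 mm) begins 54 mm behind the grasp point. The pads swing forward as they close: fully open they stand 13 mm farther back than shut.
Start: joints at [1.117, 0.158, 1.597, -0, 1.386, -0.21], TCP at [0.139, 0.558, 0.231] pointing down, gripper open.
Joint ranges: [-2.91, 2.91], [-0.94, 2.29], [0.18, 2.7], [-1.29, 4.43], [0.17, 2.64], [-3, 3]. Speed limits (rad/s): [2.57, 2.57, 3.14, 3.14, 3.14, 3.14].

## Interface

Orientations are given as a unit quaternion [x, y, z, w].
In Python, from plant import status, read_camera, calibration, close_job gives the robot as it stands.
- The arm moves only by the tool carry_out, never from a script. Its argument "series" is a list that holds one entry, the list of rows, each a list of 6 numbers: the shift along the world's x, y, z in cm, then the turn, a rotation vector about the world's x, y, z in rad. In form: [[[dx, dy, dz, wx, wy, wz], ...]]. A call has 1 to 8 rows; each row is the pose to reach, as a shift and turn from the pose commanded when the call began; what a row does not reach only later rows make up. A row lasts 1/12 s, in which the tool goes at most 41.7 mm and 7.16 degrees, less where a joint would pass 70% of its speed; a pose out of reach is approached as far as the arm can. A call with a gripper value outside its range is refused whole. "jaw" is the finger opening in cm, from 0 to 8.54, set as the call begins (left out, the last holds). The fingers move at their own pace and stop on an object; "grip_force" is the grip in N (left out, the last holds). Time passes only in rows, so rows that repeat a pose let the fingers close. It gives the time, the measured TCP pose, the force, the opening and the grip force at its end, in the units of the state.
- status.get_state(): the state, without advancing time (a new reading comes with each control period).
- read_camera(name): name is "side" or "top"; returns the picture (400x640x3 uint8, blue, green, red); there is no depth.
- calibration(name): a dict with "fx", "fy", "cx", "cy" (pixels), "dist" ([k1, k2, p1, p2, k3] as OpenCV has them; the pictures are not rectified), "cam_to_world" (4x4, takes a point from camera to world coordinates). Camera axes: x right, y up, looking along -z (the intrinsics and any distortion apply to the point x, -y, -z); pixel columns grow to the right and rows downward; lengths in m; the calibration is good to about 2 mm. A picture is of the moment at which its call begins. calibration takes no time and is no camera call.
- close_job(): hands the job in; it is judged then, once.
The state is a dict: "time_s": time; "joint_pos": joint angles; "dq": joint speeds; "joint_torque": joint torques, N m; "tool_pos": TCP position; "tcp_rot": TCP orientation; "wrist_force": force on the tool from outside, world axes, zero at the start; "ft_torque": the same for the moment, N m; "finger_gap": finger opening in m; "gripper_force": force on a finger pad.
Only numpy, scipy, OpenCV 4.12 (cv2) and the standard library are available. Lean on these libraries where they do the work, as an engineer would, in place of code of your own. Each camera call takes 0.05 s, during which the arm holds its last target. There are 200 camera calls.

## Working session

There is one attempt and no reset: what is moved stays moved. The work goes in short steps, Python scripts to look and compute and a tool call to move; the robot and the scene stay as the last step left them, time stands still between calls to the robot, and variables do not carry over. Pictures are saved under pics/ and viewed, at most 10 in all, crops included, and the job is handed in when it is done.

Besides the shell and the picture viewer there is one more tool, called after "Emit:" as name(argument=value, ...) on one line, values as JSON. carry_out: Moves the arm, as the interface text tells. Its arguments: {"type":"object","properties":{"series":{"type":"array"},"jaw":{"type":"number"},"grip_force":{"type":"number"}},"required":["series"]}

```bash
mkdir -p pics; cat > h.py <<'E'
import numpy as np, cv2
from plant import status, read_camera, calibration, close_job
def snap(n,f):
    im=read_camera(n); cv2.imwrite('pics/'+f,im); return im
def K(c): return np.array([[c['fx'],0,c['cx']],[0,c['fy'],c['cy']],[0,0,1.]])
F=np.diag([1,-1,-1.])
def proj(n,P):
    c=calibration(n); T=np.array(c['cam_to_world']); R=F@T[:3,:3].T; t=-R@T[:3,3]
    return cv2.projectPoints(np.array(P,float).reshape(-1,3),cv2.Rodrigues(R)[0],t,K(c),np.array(c['dist'],float))[0][:,0]
def ray(n,uv):
    c=calibration(n); T=np.array(c['cam_to_world'])
    p=cv2.undistortPoints(np.array(uv,float).reshape(-1,1,2),K(c),np.array(c['dist'],float))[:,0]
    d=np.c_[p,np.ones(len(p))]@F@T[:3,:3].T
    return T[:3,3],d
def atz(n,uv,z):
    o,d=ray(n,uv); return o+d*((z-o[2])/d[:,2:])
def tri(uv1,uv2):
    o1,d1=ray('top',[uv1]);o2,d2=ray('side',[uv2]);d1=d1[0];d2=d2[0]
    s=np.linalg.lstsq(np.c_[d1,-d2],o2-o1,rcond=None)[0]
    a=o1+s[0]*d1;b=o2+s[1]*d2
    return (a+b)/2,np.linalg.norm(a-b)
E
python3 - <<'E'
from h import *
for n in('top','side'): snap(n,n+'0.png'); c=calibration(n);print(n,c['fx'],np.round(c['cam_to_world'],3).tolist())
print(status.get_state())
E
```

```text
top 433.2678425548137 [[0.008, 0.996, -0.084, 0.396], [-1.0, 0.007, -0.005, 0.094], [-0.004, 0.084, 0.996, 1.235], [0.0, 0.0, 0.0, 1.0]]
side 370.909359166602 [[0.85, 0.393, -0.351, 0.128], [-0.527, 0.655, -0.542, -0.453], [0.017, 0.646, 0.764, 0.858], [0.0, 0.0, 0.0, 1.0]]
{'time_s': 0.1, 'joint_pos': array([ 1.11689169e+00,  1.59002044e-01,  1.59810454e+00,  2.79997510e-05,
        1.38622158e+00, -2.10127262e-01]), 'dq': array([ 5.23074622e-05, -3.97476197e-04, -5.67576255e-03,  1.44855167e-03,
        1.20996684e-03,  2.64555048e-05]), 'joint_torque': array([-7.83365863e-06, -3.96988571e+01, -3.32339430e+01, -1.24005919e-04,
        4.11188797e-03, -2.90577964e-05]), 'tool_pos': array([0.13857094, 0.55749169, 0.23040725]), 'tcp_rot': array([ 1.21589613e-01,  9.92580079e-01, -8.15879345e-04, -2.95852696e-04]), 'wrist_force': array([-0.10850711, -0.1695599 ,  0.10119462]), 'ft_torque': array([-0.03262977, -0.02113738, -0.02422781]), 'gripper_force': 0.0, 'finger_gap': 0.08537179401735559}
```

View pics/top0.png

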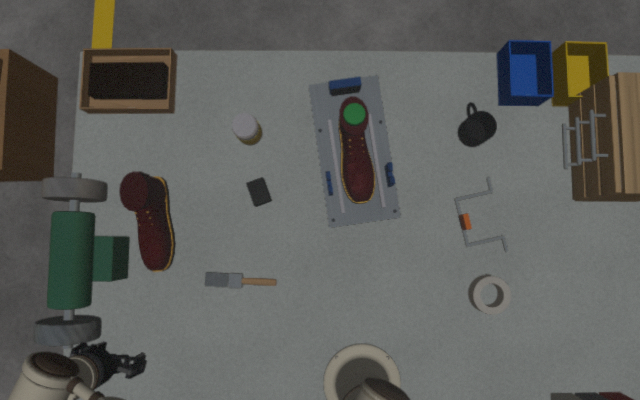

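View pics/side0.png

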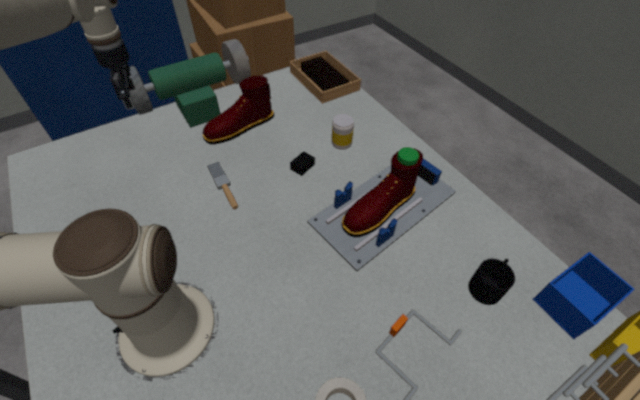

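Top view: jack in the middle (plate corners about 310,85 / 378,76 / 400,216 / 330,227), boot toe ~(360,202), posts ~(328,183) and (390,174), bail right at ~(480,215) with grip (465,221). Side view: posts (343,193), (386,231), grip (399,324). I'll zoom in with one composite.

```bash
python3 - <<'E'
from h import *
t=cv2.imread('pics/top0.png');s=cv2.imread('pics/side0.png')
def crop(im,x,y,w,h,k):
    c=cv2.resize(im[y:y+h,x:x+w],None,fx=k,fy=k,interpolation=cv2.INTER_CUBIC); c=np.clip(c*1.7,0,255).astype(np.uint8)
    for i in range(x-x%10+10,x+w,10):
        cv2.line(c,((i-x)*k,0),((i-x)*k,5 if i%50 else 14),(0,255,255),1)
        if i%20==0: cv2.putText(c,str(i),((i-x)*k-8,20),0,.3,(0,255,255))
    for i in range(y-y%10+10,y+h,10):
        cv2.line(c,(0,(i-y)*k),(5,(i-y)*k),(0,255,255),1)
        if i%20==0: cv2.putText(c,str(i),(7,(i-y)*k+3),0,.3,(0,255,255))
    return c
a=crop(t,300,150,110,85,4);b=crop(t,445,170,75,85,4)
c=crop(s,300,140,160,130,3);d=crop(s,365,300,105,100,3)
o=np.zeros((600,800,3),np.uint8)
o=np.zeros((340+390,800,3),np.uint8)
o=np.zeros((600,800,3),np.uint8)
def put(i,x,y): h,w=min(i.shape[0],600-y),min(i.shape[1],800-x);o[y:y+h,x:x+w]=i[:h,:w]
put(a,0,0);put(b,450,0);put(crop(s,325,175,100,80,3),0,345);put(d,450,345)
cv2.imwrite('pics/c1.png',o)
E
```

```text
(no output)
```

View pics/c1.png

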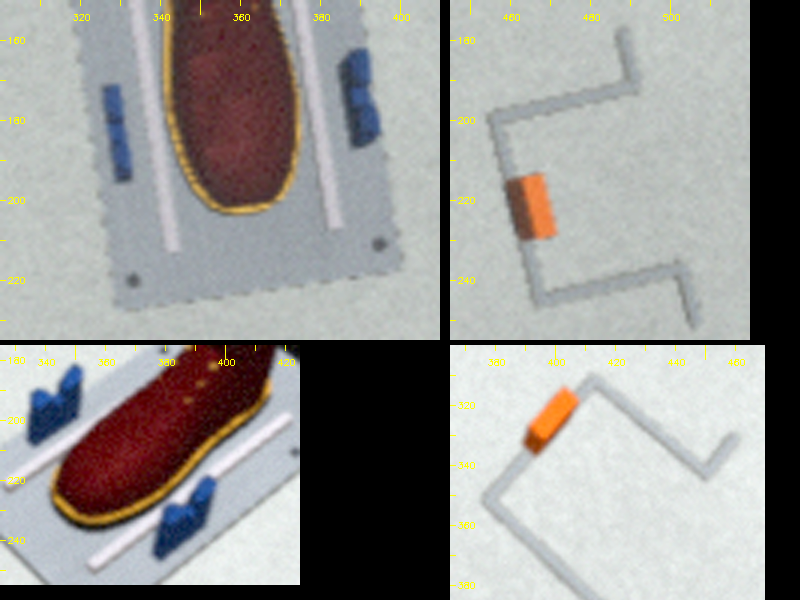

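Crops: plate front corners at top (329.5,227.5) and (400.7,217); rail fronts (343,212), (384,207); bail corners (488.5,177),(491.7,192.5),(456.2,199.5),(467.5,245.5),(503.2,237),(506.3,252). Next I'll fit the poses.

```bash
cat >> h.py <<'E'
def fr(p,P):
    P=np.array(P,float).reshape(-1,3);c,s=np.cos(p[2]),np.sin(p[2])
    return np.c_[p[0]+c*P[:,0]-s*P[:,1],p[1]+s*P[:,0]+c*P[:,1],P[:,2]]
E
python3 - <<'E'
from h import *
from scipy.optimize import least_squares as ls
J=[[-.12,.1025,.012],[-.12,-.1025,.012],[.3,.1025,.012],[.3,-.1025,.012],[-.085,.057,.024],[-.085,-.057,.024]]
jp=np.array([[329.5,227.5],[400.7,217],[310,85],[378,76],[343.2,212.5],[384,207]])
f=lambda p:(proj('top',fr(p,J))-jp).ravel()
r=ls(f,[.5,.1,.1]);print('jack',r.x.round(4),f(r.x).round(1));j=r.x
B=[[0,-.11,.005],[0,-.0665,.005],[.105,-.0665,.005],[.105,.0665,.005],[0,.0665,.005],[0,.11,.005]]
bp=np.array([[488.5,177],[491.7,192.5],[456.2,199.5],[467.5,245.5],[503.2,237],[506.3,252]])
g=lambda p:(proj('top',fr(p,B))-bp).ravel()
r=ls(g,[.4,-.3,1.7]);print('bail',r.x.round(4),g(r.x).round(1));b=r.x
# side view checks: bail corners, grip; side jack
print('side bail',proj('side',fr(b,B)).round(1).tolist())
print('grip top/side',proj('top',fr(b,[.105,0,.057])),proj('side',fr(b,[.105,0,.057])))
print('side jack',proj('side',fr(j,J)).round(1).tolist())
print('toe top 360,202.5',atz('top',[[360,202.5]],.022))
# post top corners for h 0..28
for h in(0,.014,.028):
  for y in(.0845,-.0845):
    P=[[sx*a,y,.055+h] for sx,a in((-1,.019),(-1,.030),(1,.019),(1,.03))]
    print(h,y,'top',proj('top',fr(j,P)).round(1).tolist(),'side',proj('side',fr(j,P)).round(1).tolist())
np.savetxt('poses.txt',[j,b])
E
```

```text
jack [0.5617 0.0089 0.1473] [-0.3  0.2  0.3  0.5 -0.9 -0.5  0.7 -1.   0.4  0.4 -0.2  0.2]
bail [ 0.469  -0.3874  1.7912] [-0.4  0.2  0.1 -0.6  0.3  0.1 -0.1 -0.3 -0.2  0.3  0.3  0.3]
side bail [[460.0, 330.9], [449.6, 344.2], [412.6, 312.5], [376.6, 352.4], [414.5, 388.8], [401.7, 404.9]]
grip top/side [[467.74967789 221.57673038]] [[399.22424461 323.25753763]]
side jack [[306.4, 220.5], [356.4, 270.4], [405.7, 155.4], [456.2, 191.6], [326.4, 221.7], [354.6, 248.7]]
toe top 360,202.5 [[0.49904012 0.006725   0.022     ]]
0 0.0845 top [[330.6, 189.8], [331.2, 193.8], [328.7, 176.2], [328.1, 172.3]] side [[338.1, 197.1], [335.2, 199.0], [348.0, 190.7], [350.8, 188.9]]
0 -0.0845 top [[391.5, 181.3], [392.1, 185.2], [389.4, 167.7], [388.8, 163.8]] side [[381.2, 235.5], [378.2, 237.7], [391.1, 227.9], [393.9, 225.7]]
0.014 0.0845 top [[330.6, 189.2], [331.2, 193.2], [328.7, 175.5], [328.1, 171.5]] side [[338.3, 193.9], [335.4, 195.8], [348.3, 187.5], [351.1, 185.6]]
0.014 -0.0845 top [[392.3, 180.6], [392.9, 184.6], [390.1, 166.9], [389.5, 162.9]] side [[381.9, 232.4], [378.9, 234.7], [392.0, 224.8], [394.8, 222.6]]
0.028 0.0845 top [[330.6, 188.6], [331.2, 192.7], [328.7, 174.7], [328.1, 170.7]] side [[338.6, 190.6], [335.6, 192.6], [348.6, 184.2], [351.5, 182.3]]
0.028 -0.0845 top [[393.0, 179.9], [393.7, 183.9], [390.9, 166.0], [390.3, 162.0]] side [[382.7, 229.3], [379.7, 231.6], [392.8, 221.6], [395.7, 219.5]]
```

Emit:
carry_out(series=[[[15,-28.4,0,0,0,0.2],[15,-28.4,0,0,0,0.2],[30,-56.7,0,0,0,0.39],[30,-56.7,0,0,0,0.39],[30,-56.7,0,0,0,0.39],[30,-56.7,0,0,0,0.39],[30,-56.7,0,0,0,0.39],[30,-56.7,0,0,0,0.39]]], jaw=0, grip_force=40)

```text
time_s: 0.77
tool_pos: [0.2927, 0.2657, 0.231]
tcp_rot: [-0.073, 0.997, -0.0, -0.0]
wrist_force: [1.2, -0.5, -0.4]
finger_gap: 0.0001
gripper_force: 0.0
```

```bash
python3 - <<'E'
from h import *
j,b=np.loadtxt('poses.txt')
def mask(n,h,f):
    m=np.zeros((1600,2560),np.uint8)
    for y in(.0845,-.0845):
        prof=[[-.03,.012],[.03,.012],[.03,.055+h],[.019,.055+h],[.007,.043+h],[.007,.029+h],[-.007,.029+h],[-.007,.043+h],[-.019,.055+h],[-.03,.055+h]]
        A=[proj(n,fr(j+f,[[x,y+d,z] for x,z in prof])) for d in(-.006,.006)]
        for a in A: cv2.fillPoly(m,[np.round((a+.5)*4).astype(int)],255)
        for i in range(10):
            k=(i+1)%10; q=np.array([A[0][i],A[0][k],A[1][k],A[1][i]])
            cv2.fillConvexPoly(m,np.round((q+.5)*4).astype(int),255)
    return cv2.resize(m,(640,400),interpolation=cv2.INTER_AREA)/255.
W={'top':(320,405,155,200),'side':(325,402,175,250)}
for n in W:
    im=cv2.imread('pics/%s0.png'%n).astype(float); x0,x1,y0,y1=W[n]
    bl=np.clip((im[...,0]-im[...,2]-20)/40,0,1)[y0:y1,x0:x1]
    for h in np.arange(0,.029,.004):
        best=min(((np.abs(mask(n,h,np.array([dx,dy,0]))[y0:y1,x0:x1]-bl).sum().round(1),dx,dy) for dx in(-.003,0,.003) for dy in(-.003,0,.003)))
        print(n,h.round(3),best)
E
```

```text
top 0.0 (np.float64(191.3), 0.003, 0)
top 0.004 (np.float64(198.6), 0.003, 0)
top 0.008 (np.float64(206.1), 0.003, 0)
top 0.012 (np.float64(215.2), 0.003, 0)
top 0.016 (np.float64(223.4), 0.003, 0)
top 0.02 (np.float64(229.6), 0.003, 0.003)
top 0.024 (np.float64(238.1), 0.003, 0.003)
top 0.028 (np.float64(246.0), 0.003, 0.003)
side 0.0 (np.float64(396.4), 0.003, 0.003)
side 0.004 (np.float64(383.5), 0.003, 0.003)
side 0.008 (np.float64(371.3), 0.003, 0.003)
side 0.012 (np.float64(355.0), 0.003, 0.003)
side 0.016 (np.float64(342.0), 0.003, 0.003)
side 0.02 (np.float64(325.1), 0.003, 0.003)
side 0.024 (np.float64(330.8), 0.003, 0.003)
side 0.028 (np.float64(366.0), 0.003, 0.003)
```

Emit:
carry_out(series=[[[14.5,-27.5,0,0,0,0],[14.5,-27.5,0,0,0,0],[14.5,-27.5,0,0,0,0],[14.5,-27.5,0,0,0,0],[14.5,-27.5,0,0,0,0],[14.5,-27.5,0,0,0,0],[14.5,-27.5,0,0,0,0],[14.5,-27.5,0,0,0,0]]])

```text
time_s: 1.43
tool_pos: [0.4388, -0.0115, 0.2312]
tcp_rot: [-0.071, 0.997, -0.001, 0.0]
wrist_force: [-0.3, 0.3, -0.0]
finger_gap: -0.0003
gripper_force: 0.0
```

Emit:
carry_out(series=[[[0,0,-4,0,0,0],[0,0,-8,0,0,0],[0,0,-12,0,0,0],[0,0,-16,0,0,0],[0,0,-19,0,0,0],[0,0,-20.4,0,0,0],[0,0,-20.4,0,0,0]]])

```text
time_s: 2.02
tool_pos: [0.4337, -0.0064, 0.0234]
tcp_rot: [-0.073, 0.997, 0.002, -0.004]
wrist_force: [-0.5, 0.9, 0.7]
finger_gap: 0.0001
gripper_force: 0.0
```

```bash
python3 - <<'E'
from h import *
t=snap('top','t1.png')[150:235,290:420]; s=snap('side','s1.png')[150:270,300:430]
o=np.zeros((600,800,3),np.uint8); a=cv2.resize(t,None,fx=4,fy=4,interpolation=2);o[:340,:520]=a
b=cv2.resize(s,None,fx=2,fy=2,interpolation=2);o[345:585,:260]=b
cv2.imwrite('pics/c2.png',np.clip(o*1.7,0,255).astype(np.uint8));print(status.get_state())
E
```

```text
{'time_s': 2.1167, 'joint_pos': array([-2.94612762e-01,  8.88131333e-02,  2.12500355e+00, -4.96269000e-06,
        9.28749812e-01, -2.01158753e+00]), 'dq': array([ 0.00144702, -0.03283458, -0.03058301, -0.00010206, -0.00055729,
        0.00203799]), 'joint_torque': array([ 1.57184730e-02, -2.75193340e+01, -2.41481799e+01, -2.40524103e-03,
        5.74879115e-02,  1.28003489e-05]), 'tool_pos': array([ 0.43737062, -0.00741991,  0.02736589]), 'tcp_rot': array([-7.30256373e-02,  9.97329945e-01,  1.73180537e-04, -4.55086807e-04]), 'wrist_force': array([0.03844698, 0.66083991, 2.19673848]), 'ft_torque': array([ 0.0158961 , -0.05208192,  0.02503057]), 'gripper_force': 0.0, 'finger_gap': 0.0002184552753009142}
```

View pics/c2.png

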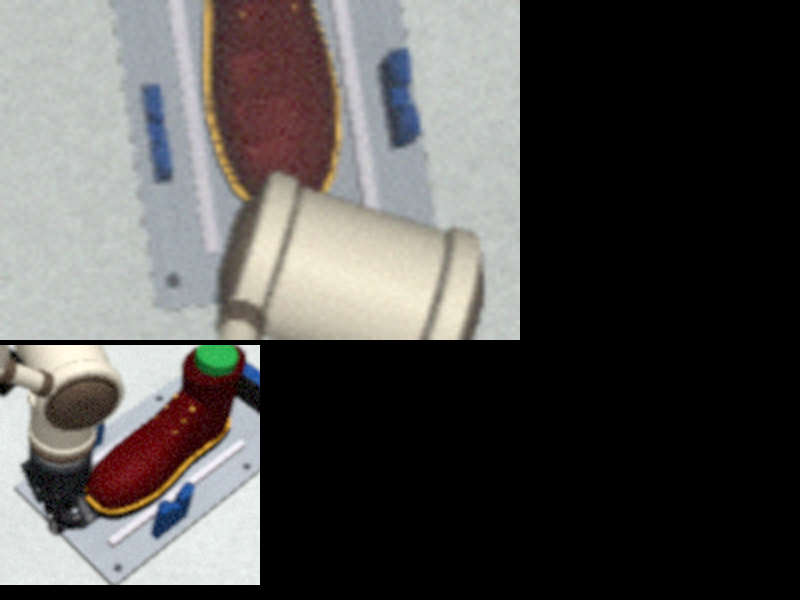

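The hand is in front of the toe, clear of the posts; starting the push.

Emit:
carry_out(series=[[[0.6,0.08,0,0,0,0],[1.2,0.16,0,0,0,0],[1.8,0.24,0,0,0,0],[2.4,0.32,0,0,0,0],[3.0,0.39,0,0,0,0],[3.5,0.45,0,0,0,0],[4.0,0.51,0,0,0,0],[4.5,0.57,0,0,0,0]]])

```text
time_s: 2.78
tool_pos: [0.4831, -0.0017, 0.0273]
tcp_rot: [-0.073, 0.997, 0.0, -0.0]
wrist_force: [-0.4, 0.5, 0.0]
finger_gap: 0.0003
gripper_force: 0.0
```

Emit:
carry_out(series=[[[0.5,0.06,0,0,0,0],[1.0,0.13,0,0,0,0],[1.5,0.19,0,0,0,0],[2.0,0.26,0,0,0,0],[2.5,0.32,0,0,0,0],[3.0,0.39,0,0,0,0]]])

```text
time_s: 3.28
tool_pos: [0.511, 0.0022, 0.027]
tcp_rot: [-0.073, 0.997, 0.0, -0.003]
wrist_force: [-7.7, -1.0, 6.0]
finger_gap: 0.0001
gripper_force: 5.0
```

Emit:
carry_out(series=[[[0.35,0.05,0,0,0,0],[0.7,0.1,0,0,0,0],[1.05,0.15,0,0,0,0],[1.4,0.2,0,0,0,0],[1.7,0.25,0,0,0,0],[1.9,0.28,0,0,0,0]]])

```text
time_s: 3.78
tool_pos: [0.5302, 0.005, 0.0271]
tcp_rot: [-0.073, 0.997, 0.0, -0.002]
wrist_force: [-6.8, -0.6, 5.1]
finger_gap: 0.0
gripper_force: 4.7
```

Emit:
carry_out(series=[[[0.2,0.03,0,0,0,0],[0.4,0.06,0,0,0,0],[0.4,0.06,0,0,0,0]]])

```text
time_s: 4.03
tool_pos: [0.5344, 0.0056, 0.0271]
tcp_rot: [-0.073, 0.997, 0.0, -0.002]
wrist_force: [-5.3, -1.5, 4.6]
finger_gap: -0.0
gripper_force: 3.7
```

Emit:
carry_out(series=[[[0.2,0.03,0,0,0,0],[0.3,0.045,0,0,0,0],[0.3,0.045,0,0,0,0]]])

```text
time_s: 4.28
tool_pos: [0.5372, 0.006, 0.0271]
tcp_rot: [-0.073, 0.997, 0.0, -0.002]
wrist_force: [-6.5, -0.6, 5.4]
finger_gap: -0.0002
gripper_force: 4.1
```

Emit:
carry_out(series=[[[0.15,0.02,0,0,0,0],[0.3,0.045,0,0,0,0],[0.3,0.045,0,0,0,0]]])

```text
time_s: 4.53
tool_pos: [0.5382, 0.0062, 0.0269]
tcp_rot: [-0.074, 0.997, 0.0, -0.005]
wrist_force: [-12.9, -1.8, 13.3]
finger_gap: 0.0003
gripper_force: 9.4
```

Emit:
carry_out(series=[[[0.1,0.015,0,0,0,0],[0.1,0.015,0,0,0,0],[0.1,0.015,0,0,0,0]]])

```text
time_s: 4.78
tool_pos: [0.5382, 0.0063, 0.0269]
tcp_rot: [-0.074, 0.997, 0.0, -0.006]
wrist_force: [-16.1, -3.8, 14.6]
finger_gap: -0.0003
gripper_force: 11.5
```

Emit:
carry_out(series=[[[-1,-0.15,0,0,0,0],[-3.5,-0.5,0,0,0,0],[-6,-0.9,0,0,0,0],[-8,-1.2,0,0,0,0],[-8,-3,4,0,0,0],[-8.5,-5,8,0,0,0],[-8.8,-7,11,0,0,0.04],[-9,-10,14,0,0,0.073]]])

```text
time_s: 5.45
tool_pos: [0.4528, -0.093, 0.1693]
tcp_rot: [-0.111, 0.994, -0.0, 0.001]
wrist_force: [1.2, -2.0, 0.4]
finger_gap: 0.0001
gripper_force: 0.0
```

```bash
python3 - <<'E'
from h import *
j,b=np.loadtxt('poses.txt')
print(fr(b,[[.105,0,.041],[0,0,.005]]),b[2],status.get_state()['joint_pos'])
E
```

```text
[[ 0.44600605 -0.28498254  0.041     ]
 [ 0.46896124 -0.38744258  0.005     ]] 1.791197289121863 [-4.65297226e-01 -8.40279916e-02  1.97282085e+00  5.70852538e-04
  1.25089137e+00 -2.25900264e+00]
```

Emit:
carry_out(series=[[[-0.3,-9,-2,0,0,0],[-0.6,-19,-5,0,0,0],[-0.6,-19,-5,0,0,0],[-0.6,-19,-5,0,0,0],[-0.6,-19,-5,0,0,0],[-0.6,-19,-5,0,0,0],[-0.6,-19,-5,0,0,0],[-0.6,-19,-5,0,0,0]]], jaw=5.5)

```text
time_s: 6.12
tool_pos: [0.4467, -0.2824, 0.1167]
tcp_rot: [-0.109, 0.994, 0.0, -0.0]
wrist_force: [1.0, 0.2, 0.3]
finger_gap: 0.0551
gripper_force: 0.0
```

```bash
python3 - <<'E'
from h import *
t=snap('top','t2.png')[150:270,430:530]; s=snap('side','s2.png')[250:400,340:480]; p=cv2.imread('pics/top0.png')
u=read_camera('top')[60:235,290:420]
o=np.zeros((600,800,3),np.uint8); o[:240,:200]=cv2.resize(t,None,fx=2,fy=2)
o[245:545,:280]=cv2.resize(s,None,fx=2,fy=2);o[:525,300:690]=cv2.resize(u,None,fx=3,fy=3,interpolation=2)
cv2.imwrite('pics/c3.png',np.clip(o*1.7,0,255).astype(np.uint8));S=status.get_state();print(S['tool_pos'],S['tcp_rot'],S['finger_gap'],S['joint_pos'])
E
```

```text
[ 0.44705779 -0.28180116  0.11712459] [-1.10161644e-01  9.93913663e-01 -8.57827890e-05  1.89330675e-04] 0.05473461509615785 [-7.91425311e-01  1.58061804e-01  1.83527386e+00  2.09056146e-04
  1.14788757e+00 -2.58307877e+00]
```

View pics/c3.png

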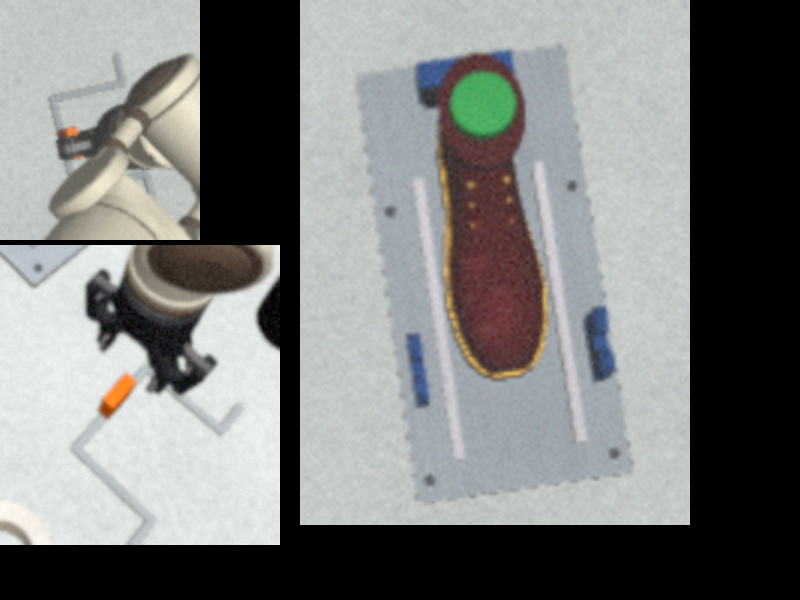

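The boot's heel is at the stop (toe near (356.7,185.5) in the top view) and the hand is over the orange grip. Descending.

Emit:
carry_out(series=[[[-0.1,-0.3,-3,0,0,0],[-0.1,-0.3,-6,0,0,0],[-0.1,-0.3,-8,0,0,0],[-0.1,-0.3,-9.3,0,0,0],[-0.1,-0.3,-9.5,0,0,0],[-0.1,-0.3,-9.5,0,0,0]]])

```text
time_s: 6.77
tool_pos: [0.4455, -0.2847, 0.0214]
tcp_rot: [-0.11, 0.994, 0.001, -0.0]
wrist_force: [0.3, -0.7, -0.7]
finger_gap: 0.055
gripper_force: 0.0
```

```bash
python3 - <<'E'
from h import *
j,b=np.loadtxt('poses.txt')
print('toe pred',proj('top',fr(j,[[-.015,0,.03],[.3,.1025,.012],[.3,-.1025,.012]])))
S=status.get_state();print(S['tool_pos'],S['wrist_force'])
E
```

```text
toe pred [[360.22475132 185.23676272]
 [309.06697458  84.50004957]
 [378.70604276  75.00141421]]
[ 0.44545474 -0.2847098   0.02140388] [ 0.32318741 -0.74117931 -0.7290274 ]
```

Emit:
carry_out(series=[[[0,0,0,0,0,0],[0,0,0,0,0,0],[0,0,0,0,0,0],[0,0,0,0,0,0],[0,0,0,0,0,0]]], jaw=0.5, grip_force=80)

```text
time_s: 7.18
tool_pos: [0.4465, -0.2863, 0.0233]
tcp_rot: [-0.109, 0.994, -0.001, 0.001]
wrist_force: [0.6, 2.3, 6.4]
finger_gap: 0.0146
gripper_force: 79.0
```

```bash
python3 - <<'E'
from h import *
j,b=np.loadtxt('poses.txt')
inv=lambda P:(P[0]*1-0) 
def toj(w): 
    d=w[:,:2]-j[:2];c,s=np.cos(j[2]),np.sin(j[2]);return np.c_[d[:,0]*c+d[:,1]*s,-d[:,0]*s+d[:,1]*c]
px=lambda c:[(c[0]-300)/3+290,c[1]/3+60]
print('green',toj(atz('top',[px((484,104))],.184)))
print('mid sole',toj(atz('top',[px((458,340)),px((545,340)),px((450,290)),px((546,290)),px((503,377))],.022)))
E
```

```text
green [[0.19569526 0.00248456]]
mid sole [[ 0.02635222  0.04348338]
 [ 0.01492827 -0.03769816]
 [ 0.0746628   0.04417553]
 [ 0.06201506 -0.04572298]
 [-0.01429416  0.00660143]]
```

Emit:
carry_out(series=[[[0,0,0.5,0,0,0],[0,0,1.5,0,0,0],[0,0,3.5,0,0,0],[0,0,6,0,0,0],[0,0,9,0,0,0],[0,0,12,0,0,0],[0,0,15,0,0,0],[0,0,17.5,0,0,0]]])

```text
time_s: 7.85
tool_pos: [0.4455, -0.2859, 0.1994]
tcp_rot: [-0.109, 0.994, -0.001, 0.0]
wrist_force: [-0.4, -0.9, -3.2]
finger_gap: 0.0149
gripper_force: 78.3
```

```bash
cat >> h.py <<'E'
from scipy.spatial.transform import Rotation as Ro
JT=np.loadtxt('poses.txt')[0]
O=np.array([.105,0,.0183])  # TCP in bail frame
def target(th,x,y,z,j=JT):
    "TCP pose for bail origin at jack x,y,z and pitch th"
    R=Ro.from_euler('z',j[2])*Ro.from_euler('y',-th)
    T=R*Ro.from_matrix(np.array([[0,1,0],[1,0,0],[0,0,-1.]]))
    return fr(j,[x,y,z])[0]+R.apply(O),T
def delta(p,T):
    S=status.get_state(); return ((p-S['tool_pos'])*100).round(2),(T*Ro.from_quat(S['tcp_rot']).inv()).as_rotvec().round(3)
def bailpose(j=JT):
    S=status.get_state();T=Ro.from_quat(S['tcp_rot']);R=T*Ro.from_matrix(np.array([[0,1,0],[1,0,0],[0,0,-1.]]).T)
    o=S['tool_pos']-R.apply(O); Rj=Ro.from_euler('z',-j[2])
    f=lambda w:Rj.apply(w-np.r_[j[:2],0])
    return {'o':f(o).round(4),'L':f(o+R.apply([0,.095,0])).round(4),'Rr':f(o+R.apply([0,-.095,0])).round(4),'bow':f(o+R.apply([.105,0,0])).round(4),'eul':(Rj*R).as_euler('zyx').round(3)}
E
python3 - <<'E'
from h import *
S=status.get_state();print(S['tool_pos'],S['finger_gap'],S['wrist_force'],S['ft_torque'],bailpose())
for z in(.16,.1,.055):
  p,T=target(.6,0,0,z);print(z,p,delta(p,T))
E
```

```text
[ 0.44552987 -0.28585447  0.19939847] 0.014942494869088661 [-0.43967412 -0.88003786 -3.15164858] [0.13219465 0.0324015  0.01615654] {'o': array([-0.1506, -0.3793,  0.1812]), 'L': array([-0.2454, -0.3861,  0.1812]), 'Rr': array([-0.0559, -0.3725,  0.1813]), 'bow': array([-0.1582, -0.2746,  0.1811]), 'eul': array([ 1.643e+00, -1.000e-03, -1.000e-03])}
0.16 [0.63723032 0.0201252  0.2343911 ] (array([19.17, 30.6 ,  3.5 ]), array([ 0.555, -0.38 , -1.588]))
0.1 [0.63723032 0.0201252  0.1743911 ] (array([19.17, 30.6 , -2.5 ]), array([ 0.555, -0.38 , -1.588]))
0.055 [0.63723032 0.0201252  0.1293911 ] (array([19.17, 30.6 , -7.  ]), array([ 0.555, -0.38 , -1.588]))
```

Emit:
carry_out(series=[[[1,1.5,0.5,0,0,-0.1],[2.3,3.5,1,0,0,-0.2],[3.6,5.5,1.5,0,0,-0.3],[5,7.5,2,0,0,-0.41],[6.3,9.5,2.5,0,0,-0.52],[7.6,11.5,3,0,0,-0.63],[8.8,13.5,3,0,0,-0.74],[9.5,15,3,0,0,-0.84]]])

```text
time_s: 8.52
tool_pos: [0.5414, -0.1341, 0.2275]
tcp_rot: [0.308, 0.952, 0.0, 0.0]
wrist_force: [0.3, -0.6, -3.1]
finger_gap: 0.0151
gripper_force: 78.4
```

Emit:
carry_out(series=[[[1,1.5,0,0,0,-0.1],[2,3.2,0,0,0,-0.2],[3.2,5.2,0,0,0,-0.3],[4.5,7.4,0,0,0,-0.41],[5.8,9.6,0,0,0,-0.52],[7,11.8,0,0,0,-0.63],[8,13.5,0,0,0,-0.73],[9,15.3,0,0,0,-0.8]]])

```text
time_s: 9.18
tool_pos: [0.6307, 0.0182, 0.2268]
tcp_rot: [0.654, 0.757, -0.0, -0.0]
wrist_force: [0.2, -0.6, -2.9]
finger_gap: 0.0151
gripper_force: 78.4
```

```bash
python3 - <<'E'
from h import *
S=status.get_state();print(S['tool_pos'],S['joint_pos'],bailpose())
p,T=target(.55,0,0,.16);print(p,delta(p,T))
E
```

```text
[0.63069522 0.01822795 0.22684566] [-1.62196572e-01  3.04843666e-01  1.43364515e+00 -2.08003237e-04
  1.40353597e+00 -3.07687539e-01] {'o': array([-0.0354, -0.0007,  0.2086]), 'L': array([-0.0353,  0.0943,  0.2086]), 'Rr': array([-0.0356, -0.0957,  0.2086]), 'bow': array([ 0.0696, -0.0009,  0.2085]), 'eul': array([-0.002,  0.   , -0.   ])}
[0.64081373 0.02065673 0.23048336] (array([1.01, 0.24, 0.36]), array([ 0.08 , -0.545,  0.002]))
```

Emit:
carry_out(series=[[[0.2,0.05,0.1,0.015,-0.1,0],[0.4,0.1,0.2,0.03,-0.2,0],[0.6,0.15,0.3,0.045,-0.3,0],[0.8,0.2,0.36,0.06,-0.41,0],[1.0,0.24,0.36,0.08,-0.52,0],[1.0,0.24,0.36,0.08,-0.545,0.002],[1.0,0.24,0.36,0.08,-0.545,0.002]]])

```text
time_s: 9.77
tool_pos: [0.6375, 0.0199, 0.2278]
tcp_rot: [0.627, 0.73, 0.204, 0.176]
wrist_force: [-0.3, 0.1, -3.6]
finger_gap: 0.015
gripper_force: 79.7
```

```bash
python3 - <<'E'
from h import *
S=status.get_state();print(S['tool_pos'],S['joint_pos'],bailpose(),S['wrist_force'])
t=snap('top','t4.png')[130:235,300:420]; s=snap('side','s4.png')[130:270,290:430]
o=np.zeros((600,800,3),np.uint8); o[:420,:480]=cv2.resize(t,None,fx=4,fy=4,interpolation=2)
o[180:600,380:800]=0;o[40:460,380:800]=cv2.resize(s,None,fx=3,fy=3,interpolation=2)
cv2.imwrite('pics/c4.png',np.clip(o*1.7,0,255).astype(np.uint8))
E
```

```text
[0.63750446 0.01990422 0.22777475] [-0.25989089 -0.04711129  1.90874677  0.29446206  0.79315632 -0.56664759] {'o': array([-0.0036, -0.0006,  0.1576]), 'L': array([-0.004 ,  0.0944,  0.1575]), 'Rr': array([-0.0033, -0.0956,  0.1577]), 'bow': array([ 8.610e-02, -2.000e-04,  2.121e-01]), 'eul': array([ 0.005, -0.546,  0.001])} [-0.27422178  0.06559795 -3.57435478]
```

View pics/c4.png

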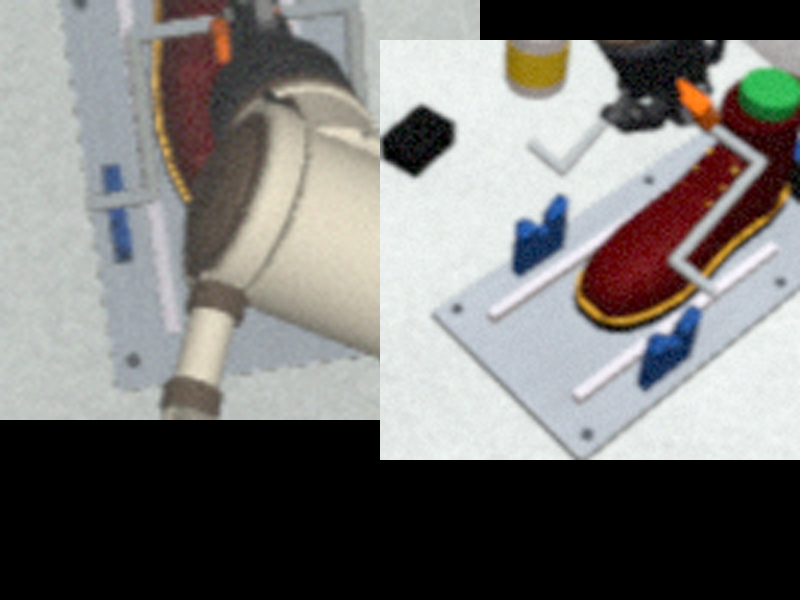

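The bail hangs level and square, pitched up, left stub at top px (323,180), right stub at side px (401,213); both notches are visible at side px (344,194) and (387,231). Checking the bail's position in the grip and that of the posts.

```bash
python3 - <<'E'
from h import *
S=status.get_state();T=Ro.from_quat(S['tcp_rot']);R=T*Ro.from_matrix(np.array([[0,1,0],[1,0,0],[0,0,-1.]]).T);o=S['tool_pos']-R.apply(O)
P=o+R.apply([[0,.11,0],[0,.0665,0],[.105,.0665,0],[.105,-.0665,0],[0,-.0665,0],[0,-.11,0]])
obs={'side':{0:(340,165.7),1:(350.7,172.7),3:(418.3,170),4:(390,204),5:(400.7,213.3)},'top':{0:(323.2,180.2),1:(337.5,178.7),2:(335,138.7)}}
from scipy.optimize import least_squares as ls
L=np.array([[0,.11,0],[0,.0665,0],[.105,.0665,0],[.105,-.0665,0],[0,-.0665,0],[0,-.11,0]])
def f(q):
    Q=o+q[:3]+R.apply(Ro.from_rotvec(q[3:]).apply(L)); return np.concatenate([(proj(n,Q)[list(d)]-np.array(list(d.values()))).ravel() for n,d in obs.items()])
print('res0',f(np.zeros(6)).round(1));r=ls(f,np.zeros(6));print('dorigin world,rot',r.x.round(4),f(r.x).round(1))
# posts: fit jack dx,dy,h by edge-intensity match on side image (blue mask) both views
def mask(n,h,jj):
    m=np.zeros((1600,2560),np.uint8)
    for y in(.0845,-.0845):
        prof=[[-.03,.012],[.03,.012],[.03,.055+h],[.019,.055+h],[.007,.043+h],[.007,.029+h],[-.007,.029+h],[-.007,.043+h],[-.019,.055+h],[-.03,.055+h]]
        A=[proj(n,fr(jj,[[x,y+d,z] for x,z in prof])) for d in(-.006,.006)]
        for a in A: cv2.fillPoly(m,[np.round((a+.5)*4).astype(int)],255)
        for i in range(10):
            k=(i+1)%10; cv2.fillConvexPoly(m,np.round((np.array([A[0][i],A[0][k],A[1][k],A[1][i]])+.5)*4).astype(int),255)
    return cv2.GaussianBlur(cv2.resize(m,(640,400),interpolation=cv2.INTER_AREA)/255.,(0,0),.7)
from scipy.optimize import minimize
W={'top':(320,402,155,200,'top0'),'side':(325,402,190,265,'s4')}
D={}
for n,(x0,x1,y0,y1,fn) in W.items():
    im=cv2.imread('pics/%s.png'%fn).astype(float); hue=im[...,0]-im[...,2]
    D[n]=np.clip((hue-12)/(np.percentile(hue[y0:y1,x0:x1],97)-12),0,1)
    D[n][im[...,0]>115]=0
    print(n,D[n][y0:y1,x0:x1].sum(),mask(n,.02,JT)[y0:y1,x0:x1].sum())
W['side']=(325,402,183,265,'s4')
def cost(q):
    jj=JT+[q[0]/1000,q[1]/1000,0]
    return sum(((mask(n,q[2]/1000,jj)-D[n])[w[2]:w[3],w[0]:w[1]]**2).sum() for n,w in W.items())
for h0 in(8,20): 
    r=minimize(cost,[0,0,h0],method='Nelder-Mead',options=dict(initial_simplex=[[0,0,h0],[4,0,h0],[0,4,h0],[0,0,h0+6]],xatol=.2,fatol=.1));print(r.x.round(1),r.fun)
E
```

```text
res0 [-1.  -2.4 -0.5 -0.3 -2.2  0.2 -2.5 -1.2  0.2  0.4 -2.9 -0.8  0.  -1.8
 -2.5 -1.7]
dorigin world,rot [-0.0026 -0.0058  0.0037 -0.0249 -0.0109  0.012 ] [-0.5 -1.   0.1  0.9 -1.5  0.  -1.5 -0.6  1.3  0.8 -0.6  0.   2.4 -1.
 -0.6 -0.7]
top 193.24299065420593 303.5490196078432
side 414.258064516129 557.4077170059696
[ 3.7  3.1 23.8] 143.2935454023963
[ 3.   2.2 23.8] 141.4855166235876
```

Emit:
carry_out(series=[[[0.2,0.1,-1.5,0,0,0],[0.4,0.2,-3,0,0,0],[0.53,0.24,-4.5,0,0,0],[0.53,0.24,-6,0,0,0],[0.53,0.24,-7,0,0,-0.004],[0.53,0.24,-7.4,0,0,-0.004],[0.53,0.24,-7.4,0,0,-0.004]]])

```text
time_s: 10.45
tool_pos: [0.6458, 0.0222, 0.1555]
tcp_rot: [0.628, 0.729, 0.205, 0.178]
wrist_force: [-0.2, 0.0, -3.4]
finger_gap: 0.0152
gripper_force: 79.6
```

```bash
python3 - <<'E'
from h import *
S=status.get_state();print(S['tool_pos'],bailpose(),S['wrist_force'],S['ft_torque'])
t=snap('top','t5.png')[150:210,305:345]; s=snap('side','s5.png')[165:250,325:425]
o=np.zeros((600,800,3),np.uint8); o[:360,560:800]=cv2.resize(t,None,fx=6,fy=6,interpolation=2)
a=cv2.resize(s,None,fx=5.5,fy=5.5,interpolation=2);o[:a.shape[0],:a.shape[1]]=a
cv2.imwrite('pics/c5.png',np.clip(o*1.7,0,255).astype(np.uint8))
E
```

```text
[0.64580229 0.02215217 0.1554856 ] {'o': array([0.0051, 0.0006, 0.0851]), 'L': array([0.005 , 0.0956, 0.0849]), 'Rr': array([ 0.0051, -0.0944,  0.0853]), 'bow': array([0.0947, 0.0007, 0.1399]), 'eul': array([ 0.   , -0.549, -0.002])} [-0.19779697  0.02909809 -3.40069118] [-0.05933297  0.47429129 -0.08164953]
```

View pics/c5.png

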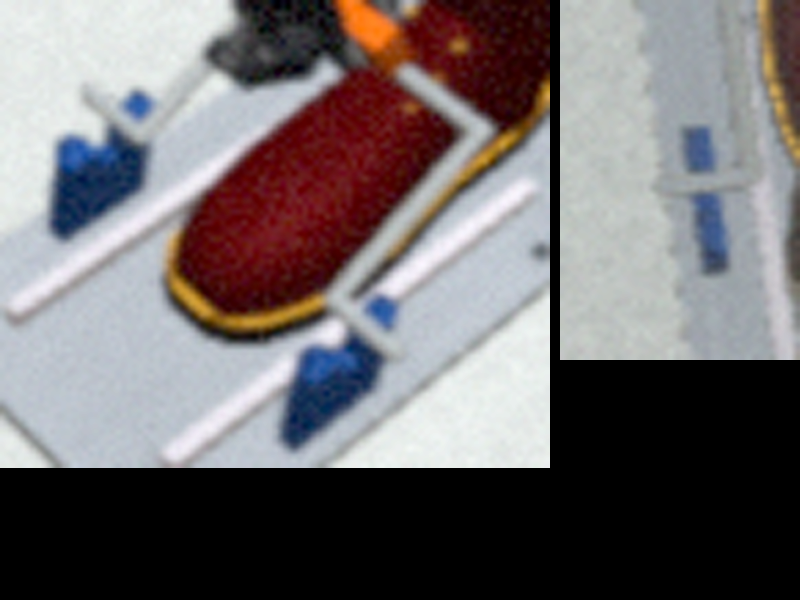

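The stubs sit about 5 mm too far toward the heel relative to the notch middles (top crop: stub row 185, post middle ~195). I'll correct that and lower in stages.

Emit:
carry_out(series=[[[-0.25,-0.04,0,0,0,0],[-0.5,-0.07,0,0,0,0],[-0.5,-0.07,0,0,0,0],[-0.5,-0.07,-0.3,0,0,0],[-0.5,-0.07,-0.6,0,0,0],[-0.5,-0.07,-0.9,0,0,0],[-0.5,-0.07,-1.1,0,0,0]]])

```text
time_s: 11.13
tool_pos: [0.6406, 0.0213, 0.1446]
tcp_rot: [0.628, 0.729, 0.205, 0.178]
wrist_force: [-0.4, -0.8, -3.4]
finger_gap: 0.0148
gripper_force: 79.7
```

Emit:
carry_out(series=[[[0,0,-0.2,0,0,0],[0,0,-0.4,0,0,0],[0,0,-0.5,0,0,0],[0,0,-0.5,0,0,0]]])

```text
time_s: 11.47
tool_pos: [0.6407, 0.0213, 0.1399]
tcp_rot: [0.628, 0.729, 0.205, 0.178]
wrist_force: [-0.1, -0.3, -3.5]
finger_gap: 0.015
gripper_force: 79.7
```

```bash
python3 -c "
from h import *
S=status.get_state();print(bailpose(),S['wrist_force'],S['ft_torque'])"
```

```text
{'o': array([0.    , 0.0005, 0.0694]), 'L': array([0.    , 0.0955, 0.0692]), 'Rr': array([ 0.    , -0.0945,  0.0697]), 'bow': array([0.0895, 0.0006, 0.1243]), 'eul': array([ 0.   , -0.55 , -0.002])} [-0.06725119 -0.33890646 -3.5178035 ] [-0.08038667  0.48575442  0.0196152 ]
```

Emit:
carry_out(series=[[[0,0,-0.15,0,0,0],[0,0,-0.3,0,0,0],[0,0,-0.4,0,0,0],[0,0,-0.4,0,0,0]]])

```text
time_s: 11.8
tool_pos: [0.6407, 0.0213, 0.136]
tcp_rot: [0.628, 0.729, 0.205, 0.178]
wrist_force: [-0.1, 0.2, -3.7]
finger_gap: 0.0151
gripper_force: 79.7
```

Emit:
carry_out(series=[[[0,0,-0.1,0,0,0],[0,0,-0.2,0,0,0],[0,0,-0.3,0,0,0],[0,0,-0.3,0,0,0]]])

```text
time_s: 12.13
tool_pos: [0.6408, 0.0213, 0.1331]
tcp_rot: [0.628, 0.729, 0.205, 0.178]
wrist_force: [0.1, 0.4, -4.4]
finger_gap: 0.0151
gripper_force: 79.7
```

Emit:
carry_out(series=[[[0,0,-0.1,0,0,0],[0,0,-0.2,0,0,0],[0,0,-0.2,0,0,0]]])

```text
time_s: 12.38
tool_pos: [0.6413, 0.0211, 0.1319]
tcp_rot: [0.628, 0.729, 0.205, 0.179]
wrist_force: [-0.7, 0.3, -1.6]
finger_gap: 0.0148
gripper_force: 80.0
```

Emit:
carry_out(series=[[[0,0,-0.1,0,0,0],[0,0,-0.15,0,0,0],[0,0,-0.15,0,0,0]]])

```text
time_s: 12.63
tool_pos: [0.6418, 0.0211, 0.1314]
tcp_rot: [0.628, 0.729, 0.206, 0.179]
wrist_force: [-3.3, 0.1, 4.2]
finger_gap: 0.015
gripper_force: 80.8
```

```bash
python3 -c "
from h import *
S=status.get_state();print(bailpose(),S['wrist_force'],S['ft_torque'])"
```

```text
{'o': array([0.0013, 0.0001, 0.0607]), 'L': array([0.0013, 0.0951, 0.0604]), 'Rr': array([ 0.0013, -0.0949,  0.061 ]), 'bow': array([0.0906, 0.0003, 0.1158]), 'eul': array([ 0.   , -0.553, -0.003])} [-3.34227602  0.14775033  4.24329015] [0.27523026 1.06084986 0.0792559 ]
```

Contact at stub height ≈ 60.5 mm, so the posts are raised ~26 mm (agrees with the camera fit's ~24). Next, turning the bow down about the stubs.

```bash
python3 - <<'E'
from h import *
p0,T0=target(.553,.0013,0,.0606)
for th in(.52,.49,.46,.43,.40,.37,.35):
    p,T=target(th,0.000,0,.0604);print(th,((p-p0)*100).round(2),(T*T0.inv()).as_rotvec().round(3),'bowz',.0606+.105*np.sin(th))
E
```

```text
0.52 [ 0.1   0.01 -0.29] [-0.005  0.033  0.   ] bowz 0.11277241447359235
0.49 [ 0.3   0.04 -0.54] [-0.009  0.062 -0.   ] bowz 0.1100157182579716
0.46 [ 0.49  0.07 -0.79] [-0.014  0.092  0.   ] bowz 0.10721455123137957
0.43 [ 0.67  0.1  -1.05] [-0.018  0.122 -0.   ] bowz 0.10437143425506712
0.4 [ 0.85  0.13 -1.32] [-0.022  0.151  0.   ] bowz 0.1014889259424083
0.37 [ 1.01  0.15 -1.59] [-0.027  0.181  0.   ] bowz 0.09856962035632101
0.35 [ 1.12  0.17 -1.77] [-0.03   0.201 -0.   ] bowz 0.09660426978282238
```

Emit:
carry_out(series=[[[0,0,-0.15,-0.002,0.016,0],[0.1,0.01,-0.29,-0.005,0.033,0],[0.2,0.02,-0.42,-0.007,0.048,0],[0.3,0.04,-0.54,-0.009,0.062,0],[0.4,0.05,-0.66,-0.011,0.077,0],[0.49,0.07,-0.79,-0.014,0.092,0],[0.49,0.07,-0.79,-0.014,0.092,0]]])

```text
time_s: 13.22
tool_pos: [0.6479, 0.0218, 0.1239]
tcp_rot: [0.636, 0.737, 0.172, 0.151]
wrist_force: [2.3, 0.5, 7.1]
finger_gap: 0.0147
gripper_force: 80.7
```

```bash
python3 -c "
from h import *
S=status.get_state();print(bailpose(),S['wrist_force'],S['ft_torque'])"
```

```text
{'o': array([ 0.0012, -0.0001,  0.0608]), 'L': array([0.0012, 0.0949, 0.0604]), 'Rr': array([ 0.0012, -0.0951,  0.0612]), 'bow': array([9.530e-02, 1.000e-04, 1.075e-01]), 'eul': array([ 0.   , -0.461, -0.004])} [2.33568352 0.47063084 7.10190385] [ 0.465632    0.18315757 -0.0667887 ]
```

Emit:
carry_out(series=[[[0.1,0.01,-0.11,-0.002,0.015,0],[0.19,0.03,-0.23,-0.004,0.03,0],[0.28,0.04,-0.36,-0.006,0.045,0],[0.36,0.06,-0.49,-0.008,0.06,0],[0.36,0.06,-0.49,-0.008,0.06,0]]])

```text
time_s: 13.63
tool_pos: [0.6514, 0.0223, 0.1186]
tcp_rot: [0.64, 0.742, 0.149, 0.131]
wrist_force: [4.2, -0.1, 7.1]
finger_gap: 0.0151
gripper_force: 80.7
```

```bash
python3 -c "
from h import *
S=status.get_state();print(bailpose(),S['wrist_force'],S['ft_torque'])"
```

```text
{'o': array([ 0.0011, -0.0002,  0.0608]), 'L': array([0.0011, 0.0948, 0.0605]), 'Rr': array([ 0.0011, -0.0952,  0.0612]), 'bow': array([ 0.0978, -0.    ,  0.1017]), 'eul': array([ 0.   , -0.4  , -0.003])} [ 4.22961672 -0.08589363  7.09840677] [ 0.38780517 -0.20264176 -0.21558916]
```

Emit:
carry_out(series=[[[0.09,0.01,-0.06,-0.001,0.01,0],[0.13,0.02,-0.13,-0.002,0.018,0],[0.13,0.02,-0.13,-0.002,0.018,0]]])

```text
time_s: 13.88
tool_pos: [0.6523, 0.0225, 0.117]
tcp_rot: [0.641, 0.744, 0.143, 0.125]
wrist_force: [3.8, 1.0, 7.1]
finger_gap: 0.015
gripper_force: 80.7
```

Emit:
carry_out(series=[[[0.04,0,-0.06,-0.001,0.008,0],[0.08,0.01,-0.13,-0.002,0.015,0],[0.08,0.01,-0.13,-0.002,0.015,0]]])

```text
time_s: 14.13
tool_pos: [0.6528, 0.0226, 0.1156]
tcp_rot: [0.642, 0.745, 0.137, 0.12]
wrist_force: [3.9, 0.8, 6.2]
finger_gap: 0.0153
gripper_force: 80.7
```

```bash
python3 -c "
from h import *
S=status.get_state();print(bailpose(),S['wrist_force'],S['ft_torque'])"
```

```text
{'o': array([ 0.0006, -0.    ,  0.0609]), 'L': array([0.0006, 0.095 , 0.0606]), 'Rr': array([ 0.0007, -0.095 ,  0.0611]), 'bow': array([0.0986, 0.0001, 0.0985]), 'eul': array([ 0.   , -0.366, -0.002])} [3.94359539 0.83133101 6.16542688] [ 0.26714515 -0.17888135 -0.15298768]
```

Emit:
carry_out(series=[[[0.04,0,-0.06,-0.001,0.008,0],[0.04,0,-0.06,-0.001,0.008,0],[0.04,0,-0.06,-0.001,0.008,0]]])

```text
time_s: 14.38
tool_pos: [0.653, 0.0226, 0.1149]
tcp_rot: [0.642, 0.745, 0.134, 0.117]
wrist_force: [4.2, 0.0, 5.7]
finger_gap: 0.0152
gripper_force: 80.7
```

Emit:
carry_out(series=[[[0.05,0,-0.08,-0.001,0.01,0],[0.05,0,-0.08,-0.001,0.01,0],[0.05,0,-0.08,-0.001,0.01,0]]])

```text
time_s: 14.63
tool_pos: [0.6531, 0.0226, 0.1141]
tcp_rot: [0.643, 0.746, 0.13, 0.113]
wrist_force: [0.0, 0.8, 7.7]
finger_gap: 0.0149
gripper_force: 81.2
```

```bash
python3 -c "
from h import *
S=status.get_state();print(bailpose(),S['wrist_force'],S['ft_torque'])"
```

```text
{'o': array([-0.0001, -0.    ,  0.0611]), 'L': array([-0.0002,  0.095 ,  0.061 ]), 'Rr': array([ 0.    , -0.095 ,  0.0613]), 'bow': array([0.0987, 0.0001, 0.0969]), 'eul': array([ 0.001, -0.348, -0.001])} [0.04294266 0.79632611 7.68351738] [ 0.17063319 -0.16793756 -0.00177487]
```

Emit:
carry_out(series=[[[0.02,0,-0.06,-0.001,0.006,0],[0.02,0,-0.06,-0.001,0.006,0],[0.02,0,-0.06,-0.001,0.006,0]]])

```text
time_s: 14.88
tool_pos: [0.6532, 0.0226, 0.1139]
tcp_rot: [0.643, 0.747, 0.128, 0.112]
wrist_force: [-3.8, 0.3, 11.4]
finger_gap: 0.0151
gripper_force: 81.8
```

```bash
python3 - <<'E'
from h import *
S=status.get_state();print(bailpose(),S['wrist_force'],S['ft_torque'])
t=snap('top','t6.png')[130:210,305:405]; s=snap('side','s6.png')[165:250,325:425]
o=np.zeros((600,800,3),np.uint8); a=cv2.resize(s,None,fx=4.5,fy=4.5,interpolation=2);o[:a.shape[0],:a.shape[1]]=a
b=cv2.resize(t,None,fx=3.4,fy=3.4,interpolation=2);o[:b.shape[0],455:455+b.shape[1]]=b
cv2.imwrite('pics/c6.png',np.clip(o*1.7,0,255).astype(np.uint8))
E
```

```text
{'o': array([-0.0003, -0.0002,  0.0615]), 'L': array([-0.0004,  0.0948,  0.0613]), 'Rr': array([-0.0002, -0.0952,  0.0617]), 'bow': array([0.0986, 0.    , 0.0967]), 'eul': array([ 0.001, -0.341, -0.001])} [-3.78461761  0.30119534 11.44090086] [ 0.33642401 -0.10424152  0.12580201]
```

View pics/c6.png

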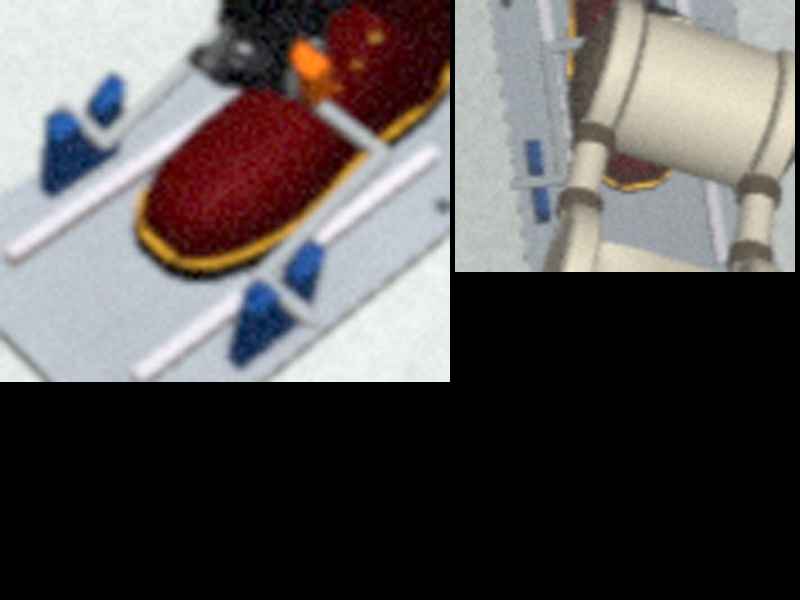

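Both stubs sit at the bottom of their notches and the bow lies on the instep; releasing gently.

Emit:
carry_out(series=[[[0,0,0.05,0,0,0],[0,0,0.05,0,0,0],[0,0,0.05,0,0,0],[0,0,0.05,0,0,0],[0,0,0.05,0,0,0]]], jaw=3, grip_force=20)

```text
time_s: 15.4
tool_pos: [0.6519, 0.0229, 0.112]
tcp_rot: [0.644, 0.747, 0.127, 0.11]
wrist_force: [0.1, 0.2, 0.5]
finger_gap: 0.0304
gripper_force: 0.0
```

Emit:
carry_out(series=[[[-0.3,-0.05,0.9,0,0,0],[-0.9,-0.13,2.5,0,0,0],[-1.6,-0.24,4.5,0,0,0],[-2.5,-0.4,7,0,0,0],[-4,-0.6,10,0,0,0],[-7,-1,13,0,0,0],[-10,-1.5,15,0,0,0],[-13,-2,16,0,0,0]]])

```text
time_s: 16.07
tool_pos: [0.5226, 0.0025, 0.2775]
tcp_rot: [0.643, 0.747, 0.129, 0.113]
wrist_force: [0.4, -1.3, -0.0]
finger_gap: 0.0299
gripper_force: 0.0
```

Emit:
carry_out(series=[[[-5,-8,2,0,0,0],[-5,-14,2,0,0,0],[-5,-18,2,0,0,0],[-5,-18,2,0,0,0],[-5,-18,2,0,0,0],[-5,-18,2,0,0,0],[-5,-18,2,0,0,0],[-5,-18,2,0,0,0]]])

```text
time_s: 16.73
tool_pos: [0.4725, -0.1765, 0.2931]
tcp_rot: [0.643, 0.747, 0.128, 0.111]
wrist_force: [-0.3, -0.0, 0.8]
finger_gap: 0.0301
gripper_force: 0.0
```

```bash
python3 - <<'E'
from h import *
t=snap('top','t7.png')[60:235,290:420]; s=snap('side','s7.png')[130:260,310:450]
o=np.zeros((600,800,3),np.uint8); a=cv2.resize(s,None,fx=3,fy=3,interpolation=2);o[:a.shape[0],:a.shape[1]]=a
b=cv2.resize(t,None,fx=2.8,fy=2.8,interpolation=2);o[:b.shape[0],430:430+b.shape[1]]=b
cv2.imwrite('pics/c7.png',np.clip(o*1.7,0,255).astype(np.uint8))
E
```

```text
(no output)
```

View pics/c7.png

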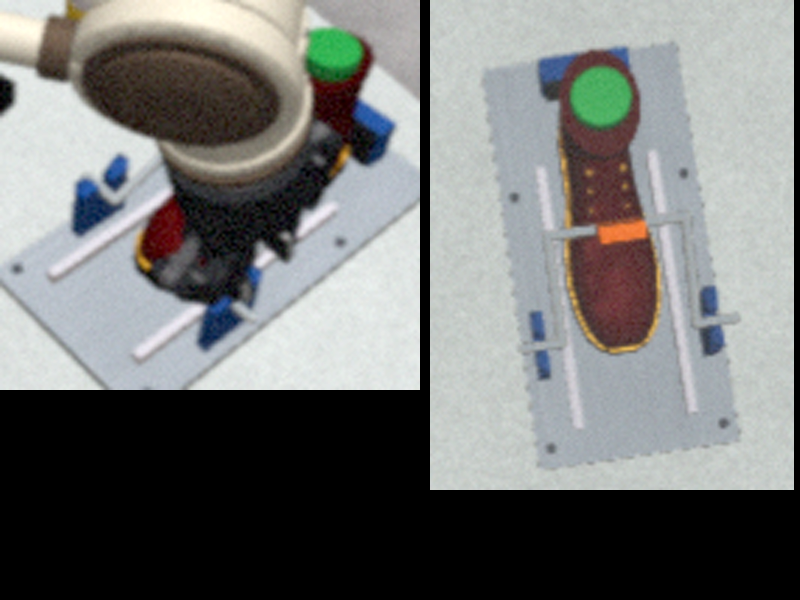

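The bail rests with both stubs in the notches (about (525,347) and (735,319) in the top crop) and the bow across the instep. The boot is home, so I'm handing in.

```bash
python3 -c "
from plant import close_job
print(close_job())"
```

```text
the job is handed in; nothing more can be done
None
```

The job is handed in, though no verdict came back: the last pictures show the boot's heel against the stop, both bail ends down in their notches, the bow on the instep and the gripper clear, after about 17 s of the 69 s allowed.

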